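# Reset the repaired wheel drive and jog it

### The arm

A 6-joint arm with a two-finger parallel gripper is mounted at the origin on the work surface. World frame = base frame: x ahead of the robot, y to its left, z up, the work surface at z = 0. Lengths are in mm, angles in degrees, forces in N, time in s.
With the tool pointing down it reaches from about 300 to 850 mm from the base axis. Payload 4.2 kg.
Tool frame: the origin (TCP) lies midway between the tips of the shut fingers; the grasp point (between the pads) lies 19 mm behind it (env.hold_point_z is the z of the grasp point in the tool frame, in mm); z points along the fingers, y is the direction in which the jaws open and shut (so a half turn about z gives the same grasp; the last joint's range is limited). The gripper opens to 91 mm and grips with 3 to 60 N. Pads are 32 mm wide; open, the fingers measure 118 mm over their backs; the gripper's body (76 mm by 178 mm) begins 60 mm behind the grasp point.
Start: joints at [-72.193, 18.312, 89.639, -0, 72.044, -1.146], TCP at [186.764, -543.843, 183.276] pointing down, gripper open.
Joint ranges: [-177.97, 177.97], [-48.28, 115.42], [12.27, 149.76], [-77.06, 257.06], [2.81, 150.46], [-146.56, 146.56]. Speed limits (degrees/s): [147.25, 147.25, 180, 180, 180, 180].

### API

Orientations are given as [roll, pitch, yaw] about the fixed x, y, z axes, in that order (R = Rz(yaw) Ry(pitch) Rx(roll)).
In Python, from workcell import env, grab_frame, camera_params, spotter gives the robot as it stands. The module is installed in compiled form; this text tells all that it offers.
- The arm moves only by the shell command python3 -m jog 'ROWS' [FORCE]. ROWS is text: rows parted by semicolons, each of 7 numbers parted by spaces: the turn, a rotation vector about the world's x, y, z in units of 5 degrees (1.0 is 5 degrees), then the shift along the world's x, y, z in units of 25 mm (1.0 is 25 mm), then the opening, from 0 (shut) to 1 (fully open). A call has 1 to 5 rows; each row is the pose to reach, as a shift and turn from the pose commanded when the call began; what a row does not reach only later rows make up. A row lasts 1/8 s, in which the tool goes at most 62.5 mm and 10.7 degrees, less where a joint would pass 70% of its speed; a pose out of reach is approached as far as the arm can. A call with a gripper value outside its range is refused whole. The fingers move at their own pace and stop on an object; FORCE is the grip in N (left out, the last holds). Time passes only in rows, so rows that repeat a pose let the fingers close. It gives the time, the measured TCP pose, the force and the opening at its end, in the units of the state.
- env.state(): the state, without advancing time (a new reading comes with each control period).
- grab_frame(name): name is "side" or "top" or "wrist"; returns the picture (480x640x3 uint8, red, green, blue); there is no depth.
- camera_params(name): a dict with "K" (3x3 intrinsics, pixels), "rvec" (rotation vector, rad) and "tvec" (3), from world to camera coordinates, as OpenCV has them. Camera axes: x right, y down, z forward; pixel columns grow to the right and rows downward; lengths in mm; the calibration is good to about 2 mm. A picture is of the moment at which its call begins: read the wrist's pose just before it. camera_params takes no time and is no camera call; for the wrist camera it gives the pose at the moment of the call.
- env.job_done(): hands the job in, once; it reports no verdict.
Trained networks look in the newest picture that a camera, given by its name, has taken for a name from the list of things; names that differ only in an ending like _2 or _b are one class to them, and where a whole thing is asked for, a point or a joint stands for the part that bears it (a point fixed in the world has none). Each returns a list of dicts, best first, with "conf" (0 to 1); they miss things now and then, are a little off and sometimes report something else, mostly with a low value. They report only what shows in the picture. A call takes as long as a camera call. They do not tell look-alikes from the thing itself.
- spotter.look_for(query, camera): "box" ([left, top, width, height] in pixels, round what is visible of it).
- spotter.trace(query, camera): "region" (480x640 bool, what is visible of it) and "box" ([left, top, width, height] in pixels, round what is visible of it).
The state is a dict: "time_s": time; "qpos": joint angles; "qvel": joint speeds; "effort": joint torques, N m; "ee_pos": TCP position; "ee_rot": TCP orientation; "force": force on the tool from outside, world axes, zero at the start; "torque": the same for the moment, N m; "gripper_width": finger opening in mm.
Only numpy, scipy, OpenCV 4.12 (cv2) and the standard library are available. Lean on these libraries where they do the work, as an engineer would, in place of code of your own. Each camera call takes 0.05 s, during which the arm holds its last target. There are 200 camera calls.

### The job

The yellow pottery-wheel controller is repaired: with closed fingertips push its popped-out black breaker button gently all the way in, so that it stays in, and only then press its green run button down and let it spring back, and withdraw. Do not lift the yellow controller or shove it about. The blue and white controllers still await repair, so do not touch them or anything else on the bench.

Things in the scene. Friction and masses are not known exactly. Their poses are not given: they have to be found in the camera images.
- yellow_box: Yellow controller: a loose yellow-painted metal case 110 x 140 x 60 mm, 0.7 to 1 kg, on rubber feet. Origin at the centre of its underside, z up, case's x along the 110 mm side, y along the 140 mm side. On its flat top are only two push-buttons: a breaker button (black cap on a red shank) at (-8, +32) mm and a green run button at (-8, -32) mm in its own x, y; a low speed dial (6 mm high) lies at (+34, 0). Its yaw is within 0.45 rad of the world's axes.
- yellow_breaker_top (a point): centre of the top face of the yellow controller's breaker button, a black cap 24 mm across; 78 mm above the bench when popped out, 70 mm when fully in. It moves straight down.
- yellow_run_top (a point): centre of the top face of the yellow controller's green run button, 28 mm across, 76 mm above the bench at rest; it moves straight down 6 mm.
- yellow_breaker (a joint): breaker button of the yellow controller, a slide: 0 = popped right out (cap 18 mm above the case's top, the red shank showing), 0.008 m = fully in. It starts between 0 and 0.0015, resists with about 3 N of friction all the way, has a hard stop at the end and stays where it is left.
- yellow_run (a joint): green run button of the yellow controller, a spring slide: 0 = up, 0.006 m = fully down; takes about 1.7 N to start, 4.2 N fully down, then a hard stop; springs back when let go.
- blue_box: Blue controller: a loose blue-painted metal case 110 x 140 x 60 mm, 0.7 to 1 kg, on rubber feet. Origin at the centre of its underside, z up, case's x along the 110 mm side, y along the 140 mm side. On its flat top are only two push-buttons: a breaker button (black cap on a red shank) at (-8, +32) mm and a green run button at (-8, -32) mm in its own x, y; a low speed dial (6 mm high) lies at (+34, 0). Its yaw is within 0.45 rad of the world's axes. Not to be touched.
- white_box: White controller: a loose white-painted metal case 110 x 140 x 60 mm, 0.7 to 1 kg, on rubber feet. Origin at the centre of its underside, z up, case's x along the 110 mm side, y along the 140 mm side. On its flat top are only two push-buttons: a breaker button (black cap on a red shank) at (-8, +32) mm and a green run button at (-8, -32) mm in its own x, y; a low speed dial (6 mm high) lies at (+34, 0). Its yaw is within 0.45 rad of the world's axes. Not to be touched.
- blue_breaker (a joint): breaker button of the blue controller, a slide: 0 = popped right out (cap 18 mm above the case's top, the red shank showing), 0.008 m = fully in. Leave it out.
- white_breaker (a joint): breaker button of the white controller, a slide: 0 = popped right out (cap 18 mm above the case's top, the red shank showing), 0.008 m = fully in. Leave it out.
- bolt_bin: open blue plastic bin with bolts, 100 x 150 x 50 mm high, loose, beyond the controllers; origin at the centre of its underside. Not to be touched.
- screwdriver: screwdriver with an orange handle lying beyond the controllers, under 40 mm high; origin under its middle. Not to be touched.
- capacitor: aluminium motor capacitor, a can 48 mm across and 85 mm high, standing beyond the controllers; origin at the centre of its underside. Not to be touched.
- pulley: steel belt pulley 54 mm across and 36 mm high, standing between the controllers and the robot; origin at the centre of its underside. Not to be touched.
Mind the look-alikes: they are no part of the job. What is meant by the yellow_box is not brown, and is the larger of those in its own colour.

How it is judged:
By the outcome, as a careful person would: the job done as asked, in the order asked, and still so for the second after the job is handed in, with the robot touching nothing.
It also fails if it takes over 45 s, if anything falls off the work surface, if the arm or the gripper's body presses on something with over 40 N, if the wrist force passes 120 N, or if a joint passes its speed limit or range.

## Working session

There is one attempt and no reset: what is moved stays moved. The work goes in short steps, Python scripts to look and compute and a shell command to move; the robot and the scene stay as the last step left them, time stands still between calls to the robot, and variables do not carry over. Pictures are saved under pics/ and viewed, about 8 in all and at most 12, crops included, and the job is handed in when it is done.

```bash
mkdir -p pics
cat > h.py <<'E'
import numpy as np, cv2
from workcell import env, grab_frame, camera_params, spotter
def save(n,im): cv2.imwrite(n,cv2.cvtColor(im,cv2.COLOR_RGB2BGR))
def ray(c,uv,z,p=None):
    p=p or camera_params(c);R=cv2.Rodrigues(np.array(p["rvec"],float))[0];t=np.array(p["tvec"],float).ravel()
    o=-R.T@t;d=R.T@np.linalg.inv(np.array(p["K"]))@np.array([*uv,1.]);return o+d*(z-o[2])/d[2]
def proj(c,P,p=None):
    p=p or camera_params(c)
    return cv2.projectPoints(np.array(P,float).reshape(-1,3),np.array(p["rvec"],float),np.array(p["tvec"],float),np.array(p["K"],float),None)[0].reshape(-1,2)
E
python3 - <<'E'
from h import *
save("pics/top.png",grab_frame("top"))
for q in["yellow_box","yellow_breaker_top","yellow_run_top"]:
    for r in spotter.look_for(q,"top"): 
        b=r["box"];c=(b[0]+b[2]/2,b[1]+b[3]/2);print(q,r["conf"],b,ray("top",c,60 if q=="yellow_box" else 77).round(0))
E
```

```text
yellow_box 0.94 [116.2, 308.9, 55.2, 67.1] [345. 445.  60.]
yellow_box 0.83 [200.9, 279.7, 46.4, 51.2] [428. 272.  60.]
yellow_box 0.64 [200.7, 203.5, 68.2, 56.4] [591. 252.  60.]
yellow_breaker_top 0.57 [135.3, 355.2, 12.4, 10.4] [308. 443.  77.]
yellow_breaker_top 0.46 [225.8, 312.0, 8.0, 8.9] [404. 255.  77.]
yellow_breaker_top 0.45 [212.5, 222.8, 12.2, 12.3] [595. 285.  77.]
yellow_run_top 0.55 [240.4, 229.9, 14.6, 12.8] [579. 221.  77.]
```

View pics/top.png

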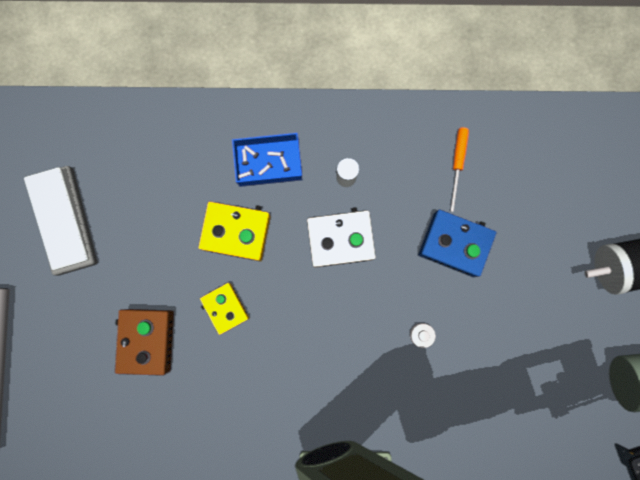

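The top picture has five candidates: the large yellow case at (234,231), the small yellow at (223,307), the brown at (144,342), the white at (341,238) and the blue at (458,242). By the description (not brown, the larger yellow) it is the one at (234,231), with its black breaker at (218,231) and green run button at (246,236). I'll check this in a crop.

Run:
```python
from h import *
im=grab_frame("top");save("pics/crop.png",cv2.resize(im[190:345,100:290],None,fx=4,fy=3.8,interpolation=cv2.INTER_CUBIC)[:600])
rs=[r for r in spotter.trace("yellow_box","top")]
for r in rs:
    m=r["region"].astype(np.uint8);c=max(cv2.findContours(m,0,1)[0],key=cv2.contourArea)
    rect=cv2.boxPoints(cv2.minAreaRect(c));P=np.array([ray("top",q,60)[:2] for q in rect])
    print(r["conf"],r["box"],P.round(0).tolist(),P.mean(0).round(0),[round(float(np.linalg.norm(P[i]-P[i-1]))) for i in(0,1)])
print(ray("top",(218.5,231),78).round(),ray("top",(246.5,236.5),76).round(),env.state()["ee_rot"])
```

```text
0.93 [197.5, 202.8, 72.5, 56.8] [[550.0, 334.0], [672.0, 315.0], [646.0, 171.0], [524.0, 191.0]] [598. 253.] [145, 123]
0.79 [200.7, 281.9, 45.6, 49.5] [[443.0, 331.0], [480.0, 260.0], [398.0, 217.0], [362.0, 287.0]] [421. 274.] [93, 79]
0.56 [111.0, 308.5, 61.4, 68.3] [[277.0, 510.0], [419.0, 511.0], [416.0, 383.0], [273.0, 383.0]] [346. 447.] [127, 143]
[590. 285.  78.] [579. 223.  76.] [-1.79972946e+02 -2.14684493e-03  1.89552279e+01]
```

View pics/crop.png

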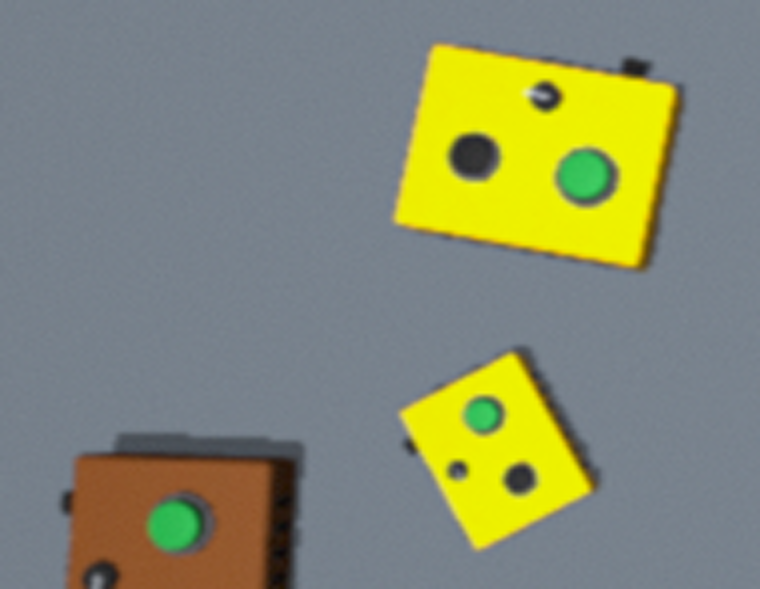

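```bash
python3 -m jog '0 0 0 0 0 2 0;0 0 0 1.2 2.2 2.6 0;0 0 0 2.2 4.4 2.6 0;0 0 0 3.2 6.6 2.6 0;0 0 0 4.3 8.8 2.6 0'
```

```text
time_s: 0.92
ee_pos: [294.7, -322.1, 248.4]
ee_rot: [180.0, -0.0, 18.9]
force: [1.6, 0.6, -0.2]
gripper_width: 44.1
```

The crop confirms the larger yellow case. Its black breaker is at crop (473,155), green at (586,175) and dial at (545,95); it measures about 145x118 mm, against about 90x79 mm for the small one.

```bash
python3 -m jog '0 0 0 1 2 0 0;0 0 0 2 4.1 0 0;0 0 0 3 6.2 0 0;0 0 0 4 8.3 0 0;0 0 0 5 10.4 0 0'; python3 -m jog '0 0 0 1 2.1 0 0;0 0 0 2 4.2 0 0;0 0 0 3 6.3 0 0;0 0 0 4.2 8.4 0 0;0 0 0 5 11 0 0'; python3 -m jog '0 0 0 0 1 0 0;0 0 0 0 1.5 0 0;0 0 0 0 1.5 0 0'
python3 - <<'E'
from h import *
print(env.state()["ee_pos"],env.state()["ee_rot"],env.state()["gripper_width"])
p=camera_params("wrist");im=grab_frame("wrist");save("pics/w1.png",im)
for q in["yellow_breaker_top","yellow_run_top"]:
    for r in spotter.look_for(q,"wrist"):
        b=r["box"];c=(b[0]+b[2]/2,b[1]+b[3]/2);print(q,r["conf"],b,ray("wrist",c,78 if "br" in q else 76,p).round(1))
E
```

```text
time_s: 1.55
ee_pos: [419.8, -62.0, 248.5]
ee_rot: [180.0, -0.0, 19.0]
force: [0.7, -0.3, 0.9]
gripper_width: 0.3
time_s: 2.17
ee_pos: [543.7, 207.5, 248.0]
ee_rot: [180.0, -0.0, 18.9]
force: [2.2, 0.6, 0.3]
gripper_width: -0.0
time_s: 2.55
ee_pos: [542.4, 243.3, 248.2]
ee_rot: [180.0, 0.0, 19.0]
force: [0.4, -1.0, -0.1]
gripper_width: 0.3
[542.42797643 243.34310084 248.16269962] [1.79968531e+02 2.29512000e-02 1.89931014e+01] 0.32855015635858864
yellow_breaker_top 0.42 [57.8, 358.7, 19.2, 2.8] [307.4 440.4  78. ]
yellow_run_top 0.87 [66.3, 285.3, 31.0, 24.2] [383.3 439.9  76. ]
yellow_run_top 0.59 [330.6, 165.3, 24.8, 32.4] [582.5 225.9  76. ]
yellow_run_top 0.46 [238.2, 274.6, 19.1, 13.8] [455.6 282.9  76. ]
```

View pics/w1.png

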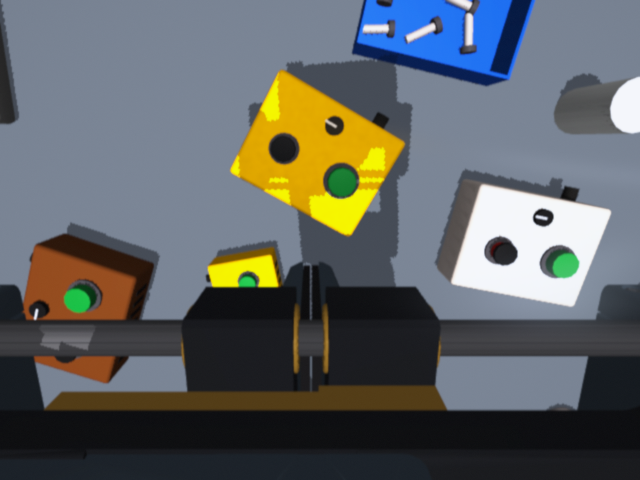

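The wrist view shows the large yellow case, partly shadowed, with its breaker at (284,148), run button at (342,181) and dial at (334,126). The white box is to its right and the small yellow one below.

Run:
```python
from h import *
im=grab_frame("wrist").astype(int);s=im[90:220,250:390]
hsv=cv2.cvtColor(s.astype(np.uint8),cv2.COLOR_RGB2HSV)
for n,m,z in[("br",hsv[...,2]<60,78),("run",(hsv[...,0]>50)&(hsv[...,0]<85)&(hsv[...,1]>90),76)]:
    k,l,st,ce=cv2.connectedComponentsWithStats(m.astype(np.uint8))
    for i in range(1,k):
        if st[i,4]>150:
            uv=ce[i]+[250,90];print(n,uv.round(1),st[i]);print(ray("wrist",uv,z).round(1))
```

```text
br [379.1 119.3] [121  22  17  16 159]
[646.6 213.   78. ]
br [333.3 125.6] [ 75  27  16  17 167]
[627.9 250.7  78. ]
br [282.1 148.2] [ 19  45  28  28 618]
[593.6 289.   78. ]
run [340.1 181.3] [ 76  77  29  30 690]
[582.  227.3  76. ]
```

```bash
python3 -m jog '0 0 0 1 0.9 0 0;0 0 0 2 1.75 -1 0;0 0 0 2 1.75 -3 0;0 0 0 2 1.75 -5 0;0 0 0 2 1.75 -6 0';python3 -m jog '0 0 0 0 0 -0.2 0;0 0 0 0 0 -0.2 0;0 0 0 0 0 -0.2 0'
python3 - <<'E'
from h import *
print(env.state()["ee_pos"])
p=camera_params("wrist");im=grab_frame("wrist");print(proj("wrist",[env.state()["ee_pos"]],p))
s=grab_frame("side");c=proj("side",[[592,287,78]])[0].astype(int);print(c)
x=max(c[0]-120,0);y=max(c[1]-90,0)
a=cv2.resize(s[y:y+180,x:x+240],(400,300),interpolation=cv2.INTER_CUBIC);b=cv2.resize(im,(400,300))
save("pics/w2.png",np.hstack([a,b]))
E
```

```text
time_s: 3.38
ee_pos: [591.2, 285.2, 95.3]
ee_rot: [180.0, 0.3, 18.9]
force: [0.1, -0.3, 0.8]
gripper_width: 0.7
time_s: 3.75
ee_pos: [593.8, 287.4, 95.2]
ee_rot: [-180.0, -0.2, 18.9]
force: [0.5, 0.0, 0.4]
gripper_width: 0.2
[593.79341546 287.40273218  95.21907423]
[[313.65028083 274.69096901]]
[275 293]
```

View pics/w2.png

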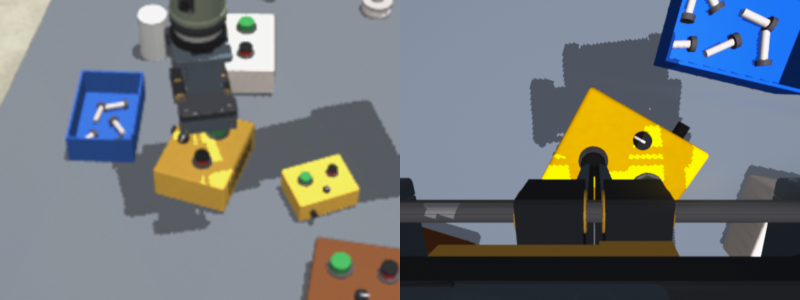

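The side crop shows the gripper above and behind the cap at (203,158). In the wrist panel the fingers meet near (596,171), just short of the cap disc at about (594,158). I want a closer measurement of the remaining offset.

Run:
```python
from h import *
e=env.state()["ee_pos"];p=camera_params("wrist");im=grab_frame("wrist");s=grab_frame("side")
def draw(cam,im,pts,x,y,w,h,p=None):
    f=400/w;a=cv2.resize(im[y:y+h,x:x+w],(400,300),interpolation=cv2.INTER_CUBIC)
    for (c,z,r,col) in pts:
        t=np.linspace(0,6.3,40);P=[[c[0]+r*np.cos(q),c[1]+r*np.sin(q),z] for q in t]
        cv2.polylines(a,[np.round((proj(cam,P,p)-[x,y])*f).astype(int)],True,col,1)
    return a
pts=[((592,287),78,12,(255,0,0)),((581,225),76,14,(255,0,255)),(e,e[2],3,(0,255,255))]
c=proj("side",[[592,287,78]])[0].astype(int)
save("pics/w3.png",np.hstack([draw("side",s,pts,c[0]-50,c[1]-50,100,75),draw("wrist",im,pts,240,200,140,105,p)]))
```

```text
(no output)
```

View pics/w3.png

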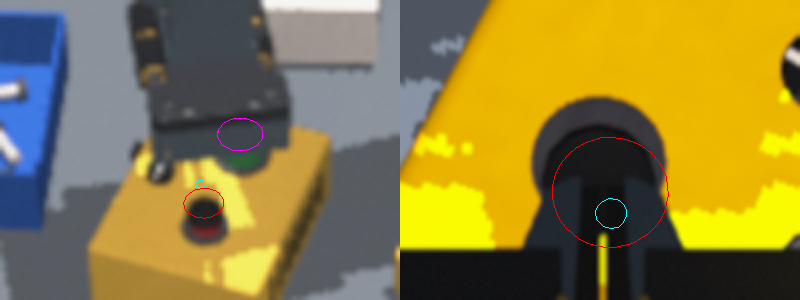

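Run:
```python
from h import *
e=env.state()["ee_pos"];c=proj("side",[[592,287,78]])[0].astype(int)
for dz in(0,20,40,60,79,120,180):print(dz,((proj("side",[e+[0,0,dz]])[0]-c+50)*4).round())
p=camera_params("side");R=cv2.Rodrigues(np.array(p["rvec"]))[0];print(-R.T@p["tvec"])
p=camera_params("wrist");R=cv2.Rodrigues(np.array(p["rvec"]))[0];print(-R.T@p["tvec"],R[2])
s=grab_frame("side");save("pics/s4.png",cv2.resize(s[c[1]-90:c[1]+30,c[0]-70:c[0]+90],(800,600),interpolation=cv2.INTER_CUBIC))
```

```text
0 [201. 184.]
20 [200. 161.]
40 [199. 138.]
60 [198. 114.]
79 [198.  91.]
120 [196.  39.]
180 [193. -40.]
[ 375.87420482 1281.82003091 1186.8687916 ]
[660.58083225 312.70697756 296.36861843] [-0.24188297 -0.0843123  -0.96663544]
```

View pics/s4.png

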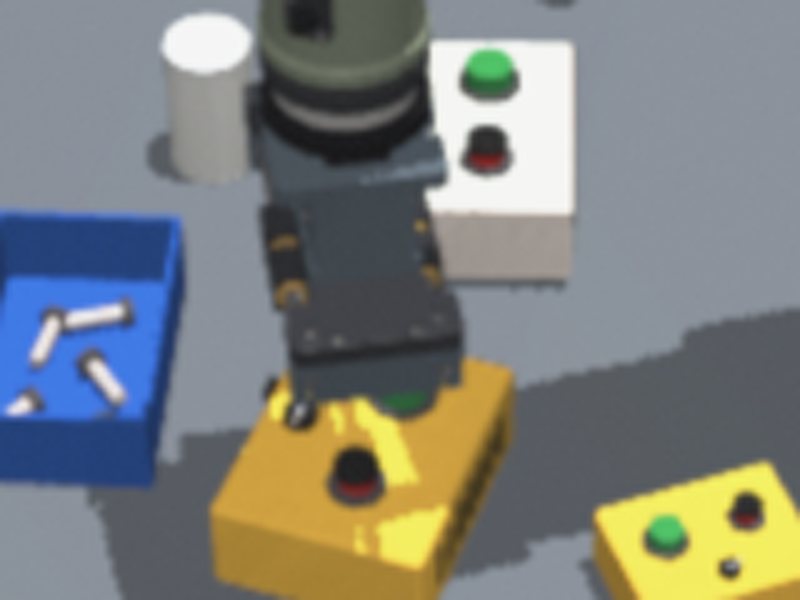

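The side view shows the gripper over the yellow case, with the cap at (355,463) and its red shank visible. The fingertips seem hidden behind the near end of the gripper body, so I'll check that with numbers and not a picture.

Run:
```python
from h import *
from scipy.spatial.transform import Rotation as Ro
s=env.state();e=s["ee_pos"];R=Ro.from_euler("xyz",s["ee_rot"],degrees=True).as_matrix();c=proj("side",[[592,287,78]])[0].astype(int)
for X in(-38,38):
  for Y in(-89,89):print(X,Y,((proj("side",[e+R@[X,Y,-79]])[0]-c+[70,90])*5).round())
print("tip edges",[((proj("side",[e+R@[X,0,0]])[0]-c+[70,90])*5).round() for X in(-11,11)])
```

```text
-38 -89 [461. 444.]
-38 89 [400. 176.]
38 -89 [290. 465.]
38 89 [243. 194.]
tip edges [array([374., 428.]), array([329., 434.])]
```

```bash
python3 -m jog '0 0 0 0 0.05 -0.2 0;0 0 0 0 0.05 -0.4 0;0 0 0 0 0.05 -0.5 0;0 0 0 0 0.05 -0.5 0;0 0 0 0 0.05 -0.5 0'
```

```text
time_s: 4.62
ee_pos: [592.8, 288.4, 80.9]
ee_rot: [180.0, -0.0, 19.0]
force: [-0.8, -0.4, -0.2]
gripper_width: 0.3
```

```bash
python3 -m jog '0 0 0 0 0 -0.05 0;0 0 0 0 0 -0.1 0;0 0 0 0 0 -0.15 0;0 0 0 0 0 -0.2 0;0 0 0 0 0 -0.2 0'
python3 - <<'E'
from h import *
print(env.state()["ee_pos"],env.state()["force"])
a=grab_frame("side");b=grab_frame("wrist");c=proj("side",[[592,287,78]])[0].astype(int)
save("pics/w5.png",np.hstack([cv2.resize(a[c[1]-40:c[1]+35,c[0]-50:c[0]+50],(400,300),interpolation=3),cv2.resize(b[200:305,240:380],(400,300),interpolation=3)]))
E
```

```text
time_s: 5.25
ee_pos: [592.5, 288.4, 75.6]
ee_rot: [180.0, 0.0, 19.0]
force: [1.0, 0.4, 0.7]
gripper_width: 0.2
[592.54216771 288.35685825  75.58292024] [0.95626286 0.36157816 0.69590398]
```

View pics/w5.png

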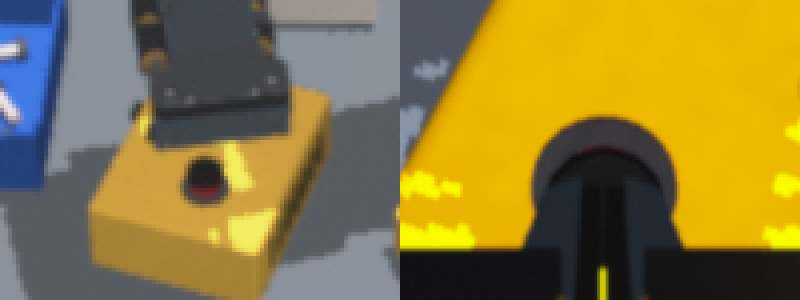

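The left panel shows the gripper over the cap at (205,175), red shank still visible, so the breaker is still out. The right panel shows the fingertips over the dark cap at (603,185). There's no contact force yet, so I'll continue down in 1 mm steps.

```bash
python3 -m jog '0 0 0 0.04 0.04 -0.04 0;0 0 0 0.04 0.04 -0.08 0;0 0 0 0.04 0.04 -0.08 0'; python3 -m jog '0 0 0 0 0 -0.04 0;0 0 0 0 0 -0.08 0;0 0 0 0 0 -0.08 0'
```

```text
time_s: 5.72
ee_pos: [593.6, 289.4, 73.6]
ee_rot: [180.0, 0.0, 19.0]
force: [-0.6, 0.7, 0.3]
gripper_width: 0.3
time_s: 6.1
ee_pos: [593.6, 289.3, 71.6]
ee_rot: [180.0, 0.0, 19.0]
force: [-0.5, 0.7, -0.5]
gripper_width: 0.4
```

```bash
python3 -m jog '0 0 0 0 0 -0.05 0;0 0 0 0 0 -0.1 0'
python3 - <<'E'
from h import *
c=proj("side",[[592,287,78]])[0].astype(int)
a=grab_frame("side");b=grab_frame("wrist")
w=a[c[1]-15:c[1]+20,c[0]-20:c[0]+20].astype(int);print("red",((w[...,0]>70)&(w[...,1]<40)).sum())
save("pics/w6.png",np.hstack([cv2.resize(a[c[1]-40:c[1]+35,c[0]-50:c[0]+50],(400,300),interpolation=3),cv2.resize(b[200:305,240:380],(400,300),interpolation=3)]))
E
```

```text
time_s: 6.35
ee_pos: [593.6, 289.4, 69.2]
ee_rot: [180.0, 0.0, 19.0]
force: [-0.2, -0.8, 0.9]
gripper_width: 0.6
red 6
```

View pics/w6.png

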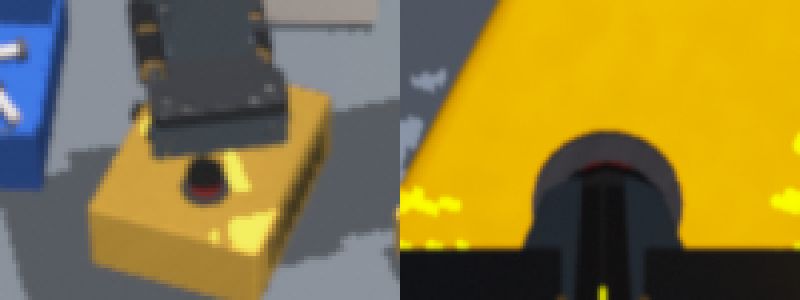

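The picture shows the cap still out: red shank visible at (205,190), black top at (205,165), unmoved since the last view. It also shows no contact, although the reported z is 69 mm. The gripper body edge also sits higher than the model predicts. So the true tips are probably higher than reported, or sit off the cap. I'll check with wrist geometry before going lower.

Run:
```python
from h import *
from scipy.spatial.transform import Rotation as Ro
s=env.state();e=s["ee_pos"];R=Ro.from_euler("xyz",s["ee_rot"],degrees=True).as_matrix();p=camera_params("wrist")
print(p["K"],e,s["gripper_width"],np.round(s["force"],2),np.round(s["effort"],2))
f=lambda P:((proj("wrist",P,p)-[240,200])*400/140+[400,0]).round().tolist()
print("tipx±16,±11,0",f([e+R@[x,0,0] for x in(-16,-11,0,11,16)]))
for c in[(593.6,289),(590,285)]:
  for z in(78,60):print(c,z,f([[c[0],c[1],z],[c[0]+11.3,c[1]+4,z],[c[0]-4,c[1]+11.3,z],[c[0]+4,c[1]-11.3,z]]))
# outline measurement: yellow region min-area rectangle & box corners in top/side
g=grab_frame("side");h=cv2.cvtColor(g,cv2.COLOR_RGB2HSV)
c=proj("side",[[592,287,78]])[0].astype(int);w=g[c[1]-12:c[1]+18,c[0]-14:c[0]+16]
for r in range(0,30,1):print(r+c[1]-12,w[r,14].tolist(),w[r,10].tolist())
print(c,proj("side",[[593.6,289,78],[593.6,289,60],[590,285,78],e]).round(1))
```

```text
[[389.53100665   0.         310.51602616]
 [  0.         389.53100665 241.92459202]
 [  0.           0.           1.        ]] [593.48459661 289.3213694   69.04839184] 1.1352170262943764 [-0.45  0.73  0.44] [ 0.000e+00 -5.080e+01 -2.158e+01  2.000e-02 -1.000e-01  0.000e+00]
tipx±16,±11,0 [[611.0, 290.0], [611.0, 267.0], [611.0, 213.0], [611.0, 158.0], [611.0, 133.0]]
(593.6, 289) 78 [[613.0, 230.0], [613.0, 168.0], [548.0, 230.0], [678.0, 229.0]]
(593.6, 289) 60 [[612.0, 198.0], [612.0, 140.0], [552.0, 198.0], [672.0, 197.0]]
(590, 285) 78 [[627.0, 253.0], [627.0, 192.0], [563.0, 254.0], [692.0, 253.0]]
(590, 285) 60 [[625.0, 220.0], [625.0, 163.0], [566.0, 221.0], [685.0, 219.0]]
281 [57, 58, 60] [69, 69, 72]
282 [41, 43, 45] [47, 48, 51]
283 [44, 46, 49] [40, 42, 44]
284 [53, 58, 63] [49, 52, 56]
285 [61, 68, 74] [58, 64, 70]
286 [61, 68, 74] [61, 68, 75]
287 [62, 69, 75] [61, 69, 75]
288 [62, 69, 75] [61, 68, 75]
289 [62, 69, 76] [62, 68, 75]
290 [63, 69, 74] [65, 71, 75]
291 [74, 72, 65] [92, 87, 72]
292 [70, 63, 45] [156, 127, 66]
293 [41, 39, 37] [188, 147, 61]
294 [34, 34, 35] [169, 132, 56]
295 [35, 34, 35] [147, 116, 51]
296 [35, 35, 35] [133, 106, 49]
297 [35, 35, 36] [110, 89, 52]
298 [37, 36, 36] [85, 74, 60]
299 [49, 33, 34] [78, 71, 67]
300 [93, 35, 35] [80, 72, 67]
301 [110, 46, 46] [95, 82, 64]
302 [86, 59, 60] [132, 107, 61]
303 [81, 71, 65] [177, 139, 61]
304 [143, 115, 64] [204, 159, 65]
305 [196, 154, 64] [208, 162, 64]
306 [208, 161, 64] [209, 162, 65]
307 [208, 162, 65] [208, 161, 64]
308 [207, 161, 64] [207, 160, 64]
309 [207, 161, 64] [209, 162, 65]
310 [208, 162, 65] [212, 164, 66]
[275 293] [[275.1 294.2]
 [275.2 299.2]
 [276.8 293.2]
 [275.2 296.8]]
```

Run:
```python
from h import *
c=(275,293)
g=grab_frame("side")
now=cv2.resize(g[203:323,205:365],(800,600),interpolation=3)
old=cv2.cvtColor(cv2.imread("pics/s4.png"),cv2.COLOR_BGR2RGB)
for y in range(440,512,5):print(y,old[y,355].tolist(),now[y,355].tolist())
b=grab_frame("wrist")
for cx in (303,309,315):print(cx,[(v,b[v,cx].tolist()) for v in range(242,272,2)])
save("pics/w7.png",np.hstack([cv2.convertScaleAbs(cv2.resize(g[270:315,245:305],(400,300),interpolation=3),alpha=1.6,beta=20),cv2.convertScaleAbs(cv2.resize(b[225:300,260:360],(400,300),interpolation=3),alpha=3)]))
```

```text
440 [195, 152, 61] [87, 79, 64]
445 [137, 108, 48] [86, 72, 45]
450 [66, 56, 39] [45, 41, 36]
455 [34, 35, 36] [35, 35, 35]
460 [34, 34, 36] [35, 34, 35]
465 [35, 35, 35] [34, 34, 34]
470 [34, 33, 34] [36, 34, 36]
475 [34, 35, 36] [36, 36, 37]
480 [38, 35, 35] [48, 34, 34]
485 [73, 33, 32] [94, 36, 35]
490 [110, 39, 38] [112, 43, 43]
495 [100, 52, 53] [89, 57, 59]
500 [75, 61, 64] [82, 72, 67]
505 [113, 94, 64] [146, 117, 63]
510 [179, 141, 63] [199, 156, 64]
303 [(242, [236, 185, 0]), (244, [236, 185, 0]), (246, [214, 159, 0]), (248, [79, 63, 44]), (250, [57, 55, 61]), (252, [57, 56, 60]), (254, [56, 54, 59]), (256, [56, 54, 59]), (258, [57, 43, 46]), (260, [22, 18, 18]), (262, [23, 25, 28]), (264, [28, 31, 35]), (266, [25, 27, 31]), (268, [22, 25, 28]), (270, [21, 24, 27])]
309 [(242, [235, 184, 0]), (244, [231, 175, 0]), (246, [115, 85, 32]), (248, [54, 53, 57]), (250, [57, 56, 60]), (252, [58, 56, 61]), (254, [60, 56, 62]), (256, [66, 42, 45]), (258, [36, 15, 16]), (260, [21, 20, 21]), (262, [27, 27, 28]), (264, [24, 24, 26]), (266, [17, 17, 18]), (268, [17, 17, 19]), (270, [17, 16, 18])]
315 [(242, [236, 185, 0]), (244, [230, 174, 0]), (246, [105, 78, 35]), (248, [59, 57, 61]), (250, [60, 58, 63]), (252, [59, 57, 62]), (254, [60, 57, 63]), (256, [69, 42, 45]), (258, [35, 15, 16]), (260, [21, 21, 22]), (262, [27, 26, 28]), (264, [24, 24, 25]), (266, [16, 16, 18]), (268, [17, 16, 18]), (270, [16, 15, 17])]
```

View pics/w7.png

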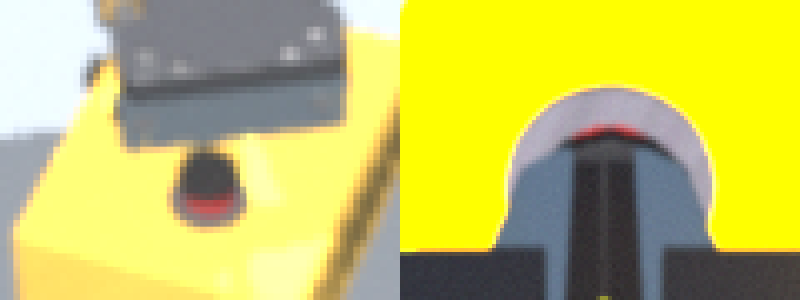

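The brightened crop shows the cap unmoved (red at (208,205)). A dark finger now just shows between the body edge and the cap top at (205,150), directly above it, and the right panel shows the fingers centred on the cap. So the tips really are a bit higher than reported, and I'll keep descending slowly on force feedback.

```bash
for i in 1; do python3 -m jog '0 0 0 0 0 -0.05 0;0 0 0 0 0 -0.1 0'; done; python3 -m jog '0 0 0 0 0 -0.05 0;0 0 0 0 0 -0.1 0'
cat > chk.py <<'E'
from h import *
g=grab_frame("side");s=env.state();print("z",s["ee_pos"].round(1),"F",np.round(s["force"],1))
print("red rows",[(r,int(g[r,275,0])-int(g[r,275,1])) for r in range(295,306)],"dark",[int(g[r,275].sum()) for r in range(285,300)])
E
python3 chk.py
```

```text
time_s: 6.85
ee_pos: [593.6, 289.4, 66.7]
ee_rot: [180.0, -0.0, 19.0]
force: [0.3, -0.5, 0.0]
gripper_width: 0.7
time_s: 7.1
ee_pos: [593.6, 289.4, 64.1]
ee_rot: [180.0, 0.0, 19.0]
force: [-0.4, 0.1, 0.4]
gripper_width: 0.5
z [593.5 289.3  64. ] F [ 0.5 -0.1  0.1]
red rows [(295, 0), (296, 1), (297, 1), (298, 2), (299, 16), (300, 59), (301, 65), (302, 27), (303, 10), (304, 28), (305, 42)] dark [153, 188, 203, 207, 206, 206, 203, 191, 151, 112, 105, 101, 104, 103, 119]
```

```bash
python3 -m jog '0 0 0 0 0 -0.05 0;0 0 0 0 0 -0.1 0'; python3 -m jog '0 0 0 0 0 -0.05 0;0 0 0 0 0 -0.1 0'; python3 chk.py
```

```text
time_s: 7.4
ee_pos: [593.7, 289.4, 61.7]
ee_rot: [180.0, -0.0, 19.0]
force: [1.0, 0.4, 0.3]
gripper_width: 0.4
time_s: 7.65
ee_pos: [593.6, 289.4, 59.2]
ee_rot: [180.0, 0.0, 19.0]
force: [0.3, -0.5, 0.2]
gripper_width: 0.2
z [593.5 289.4  59. ] F [-0.4 -0.5 -0.1]
red rows [(295, -3), (296, 0), (297, 0), (298, 1), (299, 16), (300, 58), (301, 65), (302, 28), (303, 9), (304, 28), (305, 43)] dark [136, 127, 170, 200, 206, 203, 205, 205, 204, 180, 134, 107, 103, 113, 115]
```

The wrist geometry now agrees with this. If the pads are 32 mm wide, their visible end lies about 25 mm short of the reported TCP. I therefore expect contact near a reported z of 53, with the stop about 8 mm below. The body still clears everything, so I'll go on.

```bash
python3 -m jog '0 0 0 0 0 -0.05 0;0 0 0 0 0 -0.1 0'; python3 -m jog '0 0 0 0 0 -0.05 0;0 0 0 0 0 -0.1 0';python3 -m jog '0 0 0 0 0 -0.04 0;0 0 0 0 0 -0.08 0';  python3 chk.py
```

```text
time_s: 7.95
ee_pos: [593.7, 289.4, 56.7]
ee_rot: [180.0, -0.0, 19.0]
force: [0.7, 1.0, -0.1]
gripper_width: 0.2
time_s: 8.2
ee_pos: [593.7, 289.4, 54.2]
ee_rot: [180.0, -0.0, 19.0]
force: [0.5, -0.4, -0.1]
gripper_width: 0.5
time_s: 8.45
ee_pos: [593.7, 289.4, 52.2]
ee_rot: [180.0, -0.0, 19.0]
force: [-0.0, 0.4, -0.1]
gripper_width: 0.1
z [593.6 289.3  52.1] F [0.1 0.7 0.1]
red rows [(295, -7), (296, -6), (297, -2), (298, 1), (299, 16), (300, 59), (301, 65), (302, 27), (303, 10), (304, 29), (305, 42)] dark [214, 196, 139, 126, 161, 194, 203, 206, 206, 205, 201, 182, 139, 108, 119]
```

```bash
python3 -m jog '0 0 0 0 0 -0.04 0;0 0 0 0 0 -0.08 0'; python3 -m jog '0 0 0 0 0 -0.04 0;0 0 0 0 0 -0.08 0';python3 -m jog '0 0 0 0 0 -0.04 0;0 0 0 0 0 -0.08 0';  python3 chk.py
```

```text
time_s: 8.75
ee_pos: [593.7, 289.4, 50.2]
ee_rot: [180.0, -0.0, 19.0]
force: [0.0, 0.1, -0.0]
gripper_width: 0.6
time_s: 9.0
ee_pos: [593.6, 289.4, 48.2]
ee_rot: [180.0, 0.0, 19.0]
force: [-0.1, -0.2, 0.1]
gripper_width: 0.5
time_s: 9.25
ee_pos: [593.6, 289.4, 46.2]
ee_rot: [180.0, 0.0, 19.0]
force: [-0.4, 0.0, -0.5]
gripper_width: 0.4
z [593.6 289.4  46.1] F [ 0.1 -0.  -1.2]
red rows [(295, -7), (296, -7), (297, -7), (298, -5), (299, 10), (300, 58), (301, 65), (302, 27), (303, 9), (304, 28), (305, 42)] dark [207, 208, 217, 195, 138, 128, 165, 200, 205, 204, 204, 206, 203, 180, 144]
```

Run:
```python
from h import *
g=grab_frame("side");b=grab_frame("wrist");p=camera_params("wrist")
A=cv2.convertScaleAbs(cv2.resize(g[240:330,215:335],(400,300),interpolation=3),alpha=1.7,beta=10)
B=cv2.convertScaleAbs(cv2.resize(b[190:340,210:410],(400,300),interpolation=3),alpha=2.5)
t=np.linspace(0,6.3,40)
for z,col in((78,(255,0,0)),(60,(0,255,255))):
    P=[[593.6+12*np.cos(q),289+12*np.sin(q),z] for q in t];cv2.polylines(B,[np.round((proj("wrist",P,p)-[210,190])*2).astype(int)],True,col,1)
save("pics/w8.png",np.hstack([A,B]))
```

```text
(no output)
```

View pics/w8.png

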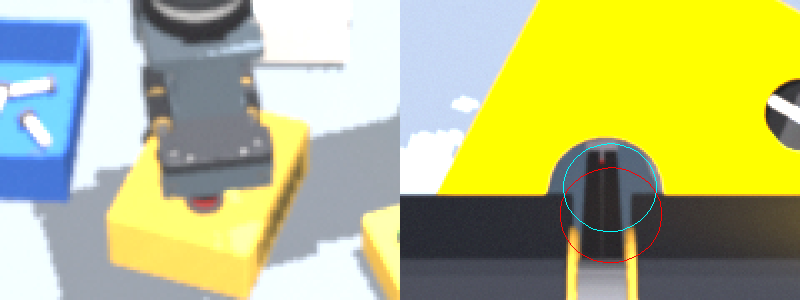

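The wrist view shows the pads centred on the cap, with the collar at (606,187) matching the calibration, so camera height and lateral position are right. Only the finger reach is overstated, because the side view still shows red at (205,200). The side-view offset of the body edge (about 38 mm) suggests contact near a reported z of 40, so I'll carry on in small force-checked steps.

```bash
python3 -m jog '0 0 0 0 0 -0.04 0;0 0 0 0 0 -0.08 0'; python3 -m jog '0 0 0 0 0 -0.04 0;0 0 0 0 0 -0.08 0';python3 -m jog '0 0 0 0 0 -0.04 0;0 0 0 0 0 -0.08 0';  python3 chk.py
```

```text
time_s: 9.65
ee_pos: [593.7, 289.4, 44.7]
ee_rot: [180.0, -0.0, 19.0]
force: [-1.0, -0.1, 3.0]
gripper_width: 0.5
time_s: 9.9
ee_pos: [593.7, 289.4, 42.4]
ee_rot: [180.0, -0.0, 19.0]
force: [-1.3, -1.3, 2.0]
gripper_width: 0.2
time_s: 10.15
ee_pos: [593.7, 289.4, 40.3]
ee_rot: [180.0, -0.0, 19.0]
force: [0.3, -0.4, 2.6]
gripper_width: 0.2
z [593.7 289.4  40.1] F [-0.5  0.5  2.9]
red rows [(295, -7), (296, -7), (297, -7), (298, -6), (299, -6), (300, -5), (301, -1), (302, 1), (303, 7), (304, 28), (305, 42)] dark [207, 207, 207, 208, 217, 194, 134, 132, 168, 202, 203, 203, 207, 202, 201]
```

Contact: a steady 3 N or so, which is the breaker's sliding friction. I'll continue to the hard stop.

```bash
python3 -m jog '0 0 0 0 0 -0.03 0;0 0 0 0 0 -0.06 0'; python3 -m jog '0 0 0 0 0 -0.03 0;0 0 0 0 0 -0.06 0'
```

```text
time_s: 10.45
ee_pos: [593.8, 289.4, 39.6]
ee_rot: [180.0, -0.0, 19.0]
force: [-2.1, -0.3, 10.1]
gripper_width: 0.4
time_s: 10.7
ee_pos: [593.8, 289.5, 39.5]
ee_rot: [-180.0, -0.1, 19.0]
force: [-4.6, -1.0, 15.3]
gripper_width: 0.5
```

The breaker hit its hard stop at a reported z of 39.6 (15 N), so the offset is 30.4 mm. Now up, across to the run button, and a check of the breaker.

```bash
python3 -m jog '0 0 0 0 0 0.5 0;0 0 0 0 0 1.5 0;0 0 0 -0.2 -1.2 1.5 0;0 0 0 -0.46 -2.48 1.5 0;0 0 0 -0.46 -2.48 1.5 0'; python3 -m jog '0 0 0 0 0 0 0;0 0 0 0 0 0 0'
python3 - <<'E'
from h import *
print(env.state()["ee_pos"])
g=grab_frame("side");b=grab_frame("wrist");p=camera_params("wrist")
A=cv2.convertScaleAbs(cv2.resize(g[240:330,215:335],(400,300),interpolation=3),alpha=1.5,beta=10)
B=cv2.convertScaleAbs(cv2.resize(b[190:340,210:410],(400,300),interpolation=3),alpha=2)
t=np.linspace(0,6.3,40)
P=[[582+14*np.cos(q),227.3+14*np.sin(q),76] for q in t];cv2.polylines(B,[np.round((proj("wrist",P,p)-[210,190])*2).astype(int)],True,(255,0,0),1)
save("pics/w9.png",np.hstack([A,B]))
E
```

```text
time_s: 11.32
ee_pos: [581.6, 225.6, 74.7]
ee_rot: [180.0, 0.1, 18.8]
force: [0.6, 0.4, 0.5]
gripper_width: 0.4
time_s: 11.58
ee_pos: [582.4, 228.3, 74.6]
ee_rot: [-180.0, -0.0, 19.0]
force: [0.2, 0.1, 1.0]
gripper_width: 0.6
[582.40829035 228.29837346  74.641895  ]
```

View pics/w9.png

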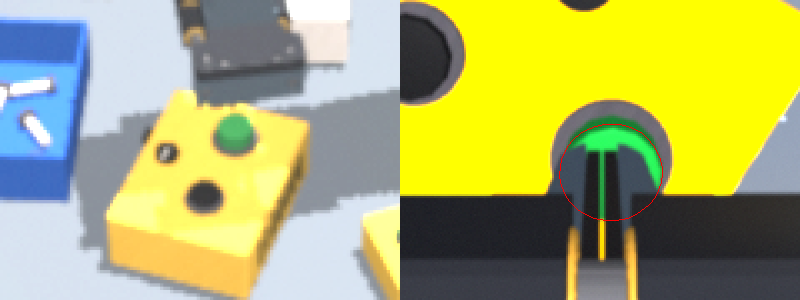

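The breaker is now in (no red at (205,195)) and the case hasn't visibly moved. The fingers are centred over the green button, matching the predicted circle at (610,172). Now press it.

```bash
python3 -m jog '0 0 0 0 0 -0.6 0;0 0 0 0 0 -1.05 0;0 0 0 0 0 -1.1 0;0 0 0 0 0 -1.15 0'; python3 -m jog '0 0 0 0 0 -0.06 0;0 0 0 0 0 -0.12 0;0 0 0 0 0 -0.18 0'; python3 -m jog '0 0 0 0 0 -0.04 0;0 0 0 0 0 -0.08 0'
```

```text
time_s: 12.18
ee_pos: [582.2, 227.4, 45.8]
ee_rot: [180.0, 0.0, 19.0]
force: [-1.2, -0.6, -0.9]
gripper_width: 0.5
time_s: 12.55
ee_pos: [582.3, 227.4, 41.9]
ee_rot: [180.0, -0.0, 19.0]
force: [-1.3, -1.5, 2.8]
gripper_width: 0.4
time_s: 12.8
ee_pos: [582.3, 227.4, 39.8]
ee_rot: [180.0, -0.0, 19.0]
force: [-0.9, 0.2, 3.8]
gripper_width: 0.4
```

```bash
python3 -m jog '0 0 0 0 0 -0.04 0;0 0 0 0 0 -0.08 0;0 0 0 0 0 -0.08 0'
```

```text
time_s: 13.18
ee_pos: [582.4, 227.5, 39.5]
ee_rot: [180.0, -0.1, 19.0]
force: [-3.3, -1.8, 12.6]
gripper_width: 0.4
```

The run button reached its stop (12.6 N at a reported z of 39.5). Withdrawing.

```bash
python3 -m jog '0 0 0 0 0 0.2 0;0 0 0 0 0 1 0;0 0 0 0 0 3 0;0 0 0 0 0 5 0;0 0 0 0 0 7 0'; python3 -m jog '0 0 0 -2 -1 0 0;0 0 0 -4 -2 0 0;0 0 0 -4 -2 0 0;0 0 0 -4 -2 0 0'
python3 - <<'E'
from h import *
g=grab_frame("side");t=grab_frame("top")
A=cv2.convertScaleAbs(cv2.resize(g[240:330,215:335],(400,300),interpolation=3),alpha=1.3,beta=10)
save("pics/w10.png",np.hstack([A,cv2.resize(t[180:315,180:360],(400,300),interpolation=3)]))
E
```

```text
time_s: 13.8
ee_pos: [582.1, 227.3, 213.4]
ee_rot: [180.0, 0.0, 19.0]
force: [1.0, 0.3, 0.4]
gripper_width: 0.4
time_s: 14.3
ee_pos: [482.9, 177.7, 212.7]
ee_rot: [180.0, -0.1, 19.0]
force: [-0.3, 0.6, 0.3]
gripper_width: 0.2
```

View pics/w10.png

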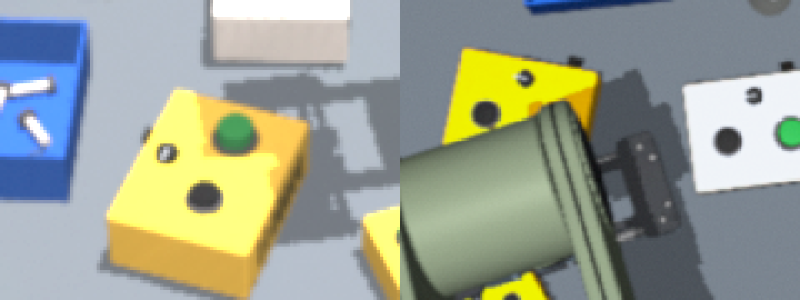

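The breaker stays in (no red at (205,195)), the green button is up again at (235,132), the case is where it was, and the arm is clear. Handing in.

```bash
python3 -c "
from workcell import env
print(env.job_done(), env.state()['time_s'])"
```

```text
the job is handed in; nothing more can be done
the job is handed in; nothing more can be done
```

The job is done and handed in. With the fingers shut, I pushed the large yellow controller's breaker to its hard stop, then pressed the green run button to its stop, let it go and withdrew, at about 14.5 s.

- **Breaker:** it slid at about 3 N and reached 15 N at the stop. In the last pictures it stays in, with no red shank showing.
- **Run button:** it rose to about 3.8 N and reached 12.6 N at the stop. It is back up in the last picture.
- **Surroundings:** the yellow case shows no visible shift. Nothing else was approached, and the arm is clear with no force on the tool beyond sensor noise.
- **A check that disagreed:** the real fingertips ended about 30 mm above the reported TCP. Contact on the breaker came at a reported z of about 46 mm, not 78 mm. I found it by small force-checked steps, and both hard stops agreed on it to about 0.1 mm.
- **Smaller disagreement:** the top and wrist cameras differed by about 4 mm on the button positions. I used the wrist values, and they proved right.

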